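# Line up the reagent bottles by height

### The arm

A 6-joint arm with a two-finger parallel gripper is mounted at the origin on the work surface. World frame = base frame: x ahead of the robot, y to its left, z up, the work surface at z = 0. Lengths are in m, angles in rad, forces in N, time in s.
With the tool pointing down it reaches from about 0.35 to 0.85 m from the base axis. Payload 8.1 kg.
Tool frame: the origin (TCP) lies on the mounting face of the last link; the fingertips stand 186 mm ahead of it and the grasp point (between the pads) lies 167 mm ahead of it; z points along the fingers, y is the line along which they close (so a half turn about z gives the same grasp; the last joint's range is limited). The gripper opens to 93 mm and grips with 3 to 60 N. Pads are 15 mm wide; open, the fingers measure 128 mm over their backs; the gripper's body (75 mm by 188 mm) begins 65 mm behind the grasp point.
Start: joints at [1.087, 0.13, 1.488, -0, 1.523, -0.085], TCP at [0.233, 0.553, 0.405] pointing down, gripper open.
Joint ranges: [-2.96, 2.96], [-0.89, 2.26], [0.02, 2.5], [-1.34, 4.48], [0, 2.73], [-2.66, 2.66]. Speed limits (rad/s): [2.39, 2.39, 2.79, 3.14, 3.14, 3.14].

### API

Orientations are given as a rotation vector (axis times angle).
In Python, from plant import read_state, read_camera, camera_params, close_job gives the robot as it stands. The module is installed in compiled form; this text tells all that it offers.
- The arm moves only by the tool servo_tool, never from a script. Its argument "increments" is a list of rows, each an object with "slide": the shift along the tool's x, y, z in mm, a list of three; "dr": the turn, a rotation vector about the tool's x, y, z in rad, a list of three; "jaw": the closure, from 0 (fully open) to 1 (shut). In form: [{"slide": [x, y, z], "dr": [ax, ay, az], "jaw": jaw}, ...]. A call has 1 to 20 rows; each row is the pose to reach, as a shift and turn from the pose commanded when the call began, along the tool's axes at that moment; what a row does not reach only later rows make up. A row lasts 1/10 s, in which the tool goes at most 50 mm and 8.59 degrees, less where a joint would pass 70% of its speed; a pose out of reach is approached as far as the arm can. A call with a gripper value outside its range is refused whole. The fingers move at their own pace and stop on an object; "force" is the grip in N (left out, the last holds). Time passes only in rows, so rows that repeat a pose let the fingers close. It gives the time, the measured TCP pose, the force, the opening and the grip force at its end, in the units of the state.
- read_state(): the state, without advancing time (a new reading comes with each control period).
- read_camera(name): name is "side" or "top" or "wrist"; returns (picture, depth): 384x512x3 uint8, red, green, blue; 384x512 float32, m along the optical axis (not along the pixel's ray), 0 where there is no reading.
- camera_params(name): a dict with "fx", "fy", "cx", "cy" (pixels), "rvec" (rotation vector, rad) and "tvec" (3), from world to camera coordinates, as OpenCV has them. Camera axes: x right, y down, z forward; pixel columns grow to the right and rows downward; lengths in m; the calibration is good to about 2 mm. The wrist camera is an equidistant fisheye: a pixel r from the principal point sees the ray r / f radians off the axis. A picture is of the moment at which its call begins: read the wrist's pose just before it. camera_params takes no time and is no camera call; for the wrist camera it gives the pose at the moment of the call.
- close_job(): hands the job in; it is judged then, once.
The state is a dict: "t": time; "q": joint angles; "dq": joint speeds; "joint_torque": joint torques, N m; "tool_pos": TCP position; "orientation": TCP orientation; "force": force on the tool from outside, world axes, zero at the start; "wrist_torque": the same for the moment, N m; "opening": finger opening in m; "gripper_force": force on a finger pad.
Only numpy, scipy, OpenCV 4.12 (cv2) and the standard library are available. Lean on these libraries where they do the work, as an engineer would, in place of code of your own. Each camera call takes 0.05 s, during which the arm holds its last target. There are 200 camera calls.

### The job

Tidy the four brown reagent bottles away onto the wooden board, in order of height along its row of mats: the tallest on the red end mat, then getting shorter mat by mat down to the shortest on the blue end mat. Each bottle must end up standing upright in the middle of its own mat, let go of. Do not knock any bottle over, and leave the flask and the mortar where they are.

Things in the scene. Friction and masses are not known exactly. Their poses are not given: they have to be found in the camera images.
- bottle_126: the tallest of four brown glass reagent bottles with paper label and white screw cap, upright, loose, about 300 g: 126 mm tall over all, body 62 mm across. Cap 36 mm across, the top 22 mm; below it the neck, 32 mm across, down to the shoulder 40 mm below the top. Easily gripped across the cap from above. Origin: centre of its underside, z up.
- bottle_108: the second tallest of four brown glass reagent bottles with paper label and white screw cap, upright, loose, about 210 g: 108 mm tall over all, body 54 mm across. Cap 33 mm across, the top 22 mm; below it the neck, 29 mm across, down to the shoulder 40 mm below the top. Easily gripped across the cap from above. Origin: centre of its underside, z up.
- bottle_90: the third tallest of four brown glass reagent bottles with paper label and white screw cap, upright, loose, about 140 g: 90 mm tall over all, body 47 mm across. Cap 30 mm across, the top 22 mm; below it the neck, 26 mm across, down to the shoulder 40 mm below the top. Easily gripped across the cap from above. Origin: centre of its underside, z up.
- bottle_72: the shortest of four brown glass reagent bottles with paper label and white screw cap, upright, loose, about 90 g: 72 mm tall over all, body 40 mm across. Cap 27 mm across, the top 22 mm; below it the neck, 23 mm across, down to the shoulder 40 mm below the top. Easily gripped across the cap from above. Origin: centre of its underside, z up.
- mat_red: red round mat, 70 mm across, 3 mm thick, fixed on a wooden board (100 x 380 mm, 14 mm thick) fixed on the bench. The four mats lie in a straight row along it, 90 mm between centres. Always at one end of the row. Origin: centre of the mat's underside, 14 mm above the bench; z up, top face at +3 mm; y along the row, either way.
- mat_white: white round mat, 70 mm across, 3 mm thick, fixed on a wooden board (100 x 380 mm, 14 mm thick) fixed on the bench. The four mats lie in a straight row along it, 90 mm between centres. One of the two inner mats; either may lie next to the red one. Origin: centre of the mat's underside, 14 mm above the bench; z up, top face at +3 mm; y along the row, either way.
- mat_black: black round mat, 70 mm across, 3 mm thick, fixed on a wooden board (100 x 380 mm, 14 mm thick) fixed on the bench. The four mats lie in a straight row along it, 90 mm between centres. One of the two inner mats; either may lie next to the red one. Origin: centre of the mat's underside, 14 mm above the bench; z up, top face at +3 mm; y along the row, either way.
- mat_blue: blue round mat, 70 mm across, 3 mm thick, fixed on a wooden board (100 x 380 mm, 14 mm thick) fixed on the bench. The four mats lie in a straight row along it, 90 mm between centres. Always at the end of the row opposite the red mat. Origin: centre of the mat's underside, 14 mm above the bench; z up, top face at +3 mm; y along the row, either way.
- flask: bystander: clear conical flask with a black stopper, 82 mm across the foot, 130 mm tall, loose, about 250 g. Origin: centre of its underside, z up.
- mortar: bystander: open white porcelain mortar, 90 mm across the rim, 50 mm tall, loose, about 300 g. Origin: centre of its underside, z up.

How it is judged:
At the end, for the whole second after the job is handed in: From the red to the blue mat stand the 126, 108, 90 and 72 mm bottles, one per mat: each centred within 15 mm, its underside on the mat (-1 to 4 mm of its top face), upright within 0.1 rad, and at rest (horizontal distance between bottle_126 and mat_red below 0.015 m and z of bottle_126 in the frame of mat_red between 0.002 and 0.007 m and horizontal distance between bottle_72 and mat_blue below 0.015 m and z of bottle_72 in the frame of mat_blue between 0.002 and 0.007 m and ((horizontal distance between mat_white and mat_red below 0.12 m and horizontal distance between bottle_108 and mat_white below 0.015 m and z of bottle_108 in the frame of mat_white between 0.002 and 0.007 m and horizontal distance between bottle_90 and mat_black below 0.015 m and z of bottle_90 in the frame of mat_black between 0.002 and 0.007 m) or (horizontal distance between mat_black and mat_red below 0.12 m and horizontal distance between bottle_108 and mat_black below 0.015 m and z of bottle_108 in the frame of mat_black between 0.002 and 0.007 m and horizontal distance between bottle_90 and mat_white below 0.015 m and z of bottle_90 in the frame of mat_white between 0.002 and 0.007 m)) and angle between each of bottle_126, bottle_108, bottle_90, bottle_72's own z axis and vertical below 0.1 rad and linear speed of each of bottle_126, bottle_108, bottle_90, bottle_72 below 0.02 m/s and angular speed of each of bottle_126, bottle_108, bottle_90, bottle_72 below 0.2 rad/s); the robot touches nothing.
It fails at once if a reagent bottle is knocked over (angle between any of bottle_126, bottle_108, bottle_90, bottle_72's own z axis and vertical above 0.7 rad).
It fails at once if the flask or the mortar is moved by more than 25 mm or tipped (distance of any of flask, mortar from where it was at the start of the episode above 0.025 m or angle between any of flask, mortar's own z axis and vertical above 0.4 rad).
It also fails if it takes over 126 s, if anything falls off the work surface, if the arm or the gripper's body presses on something with over 40 N, if the wrist force passes 120 N, or if a joint passes its speed limit or range.

## Working session

There is one attempt and no reset: what is moved stays moved. The work goes in short steps, Python scripts to look and compute and a tool call to move; the robot and the scene stay as the last step left them, time stands still between calls to the robot, and variables do not carry over. Pictures are saved under pics/ and viewed, at most 14 in all, crops included, and the job is handed in when it is done.

Besides the shell and the picture viewer there is one more tool, called after "Call:" as name([rows], argument=value, ...), one row to a line, values as JSON. servo_tool: Moves the arm, as the interface text tells. Its arguments: {"type":"object","properties":{"increments":{"type":"array"},"force":{"type":"number"}},"required":["increments"]}

```bash
mkdir -p pics
python3 - <<'E'
from plant import *
import cv2,numpy as np
print(read_state())
for n in ("top","side"):
    p,d=read_camera(n); np.savez(n+"0.npz",p=p,d=d); cv2.imwrite(f"pics/{n}0.png",cv2.resize(p[:,:,::-1],(768,576),interpolation=cv2.INTER_CUBIC))
    print(camera_params(n))
E
```

```text
{'t': 0.0, 'q': array([ 1.08661475e+00,  1.31120954e-01,  1.48928439e+00, -5.01081051e-05,
        1.52298421e+00, -8.54045772e-02]), 'dq': array([ 1.70827326e-03,  1.13847413e-03, -4.86609113e-04,  8.41540251e-05,
        1.10343441e-03,  2.30385099e-04]), 'joint_torque': array([ 4.31647959e-04, -5.59851480e+01, -4.91753089e+01,  7.68614095e-02,
        3.57806298e-02, -1.78747046e-04]), 'tool_pos': array([0.23285709, 0.55271919, 0.40370836]), 'orientation': array([-6.22160732e-01, -3.07890287e+00,  2.73055115e-03]), 'force': array([ 0.89510728, -0.02385443,  0.2355475 ]), 'wrist_torque': array([-0.02894556,  0.00799743, -0.06918915]), 'gripper_force': 0.0, 'opening': 0.09284824058255635}
{'fx': 428.00747568050366, 'fy': 428.00747568050366, 'cx': 259.2283710810588, 'cy': 194.18253141466454, 'rvec': array([ 2.20575825, -2.17497365,  0.04498482]), 'tvec': array([-0.00780439,  0.54481934,  1.2928514 ])}
{'fx': 379.18991264861825, 'fy': 379.18991264861825, 'cx': 254.4216599216672, 'cy': 190.8910178407182, 'rvec': array([ 2.32063131, -0.78142503,  0.30902   ]), 'tvec': array([-0.45355989,  0.27980653,  0.86226068])}
```

View pics/top0.png

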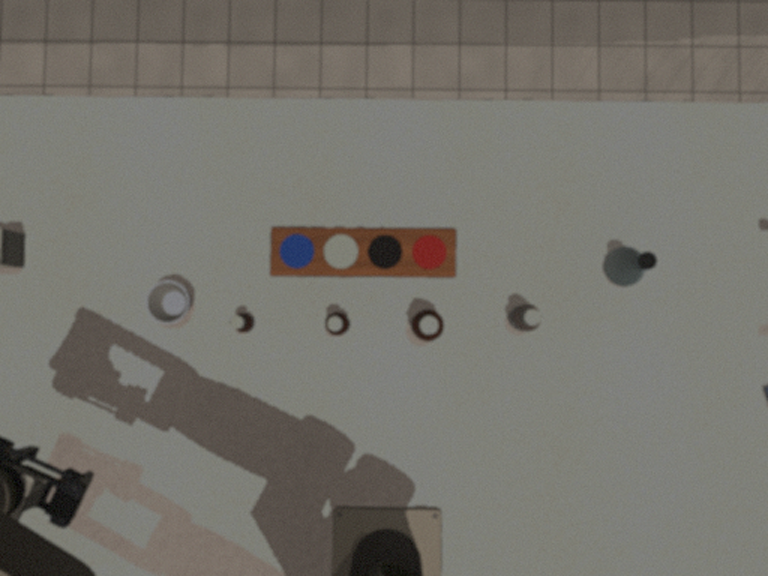

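View pics/side0.png

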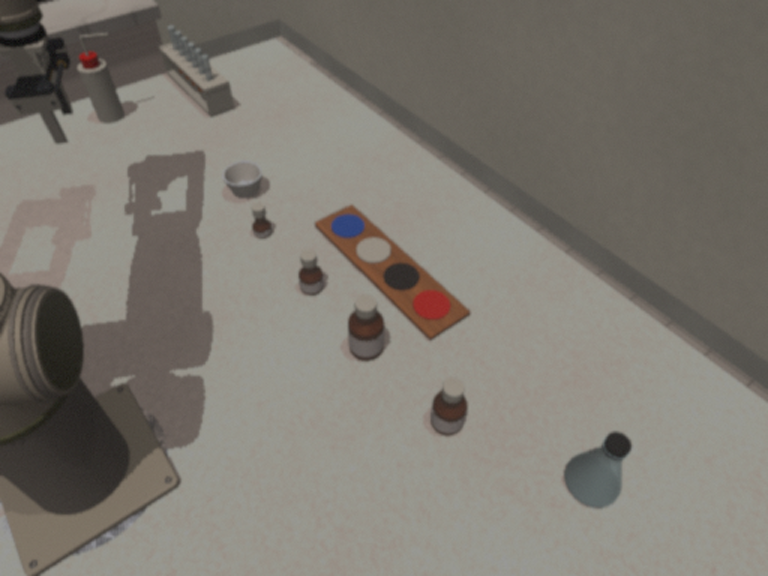

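The top view (×1.5) shows the mats blue (297,251), white (341,251), black (385,251) and red (430,252). The caps are at 72 (237,322), 90 (335,323), 126 (428,325) and 108 (531,317). The mortar is at (170,300) and the flask at (625,265).

```bash
cat > h.py <<'E'
import numpy as np,cv2
from plant import *
def ray(n,uv,z,c=None):
    c=c or camera_params(n); R=cv2.Rodrigues(c['rvec'])[0]; C=-R.T@c['tvec']
    d=R.T@np.array([(uv[0]-c['cx'])/c['fx'],(uv[1]-c['cy'])/c['fy'],1]); return C+d*(z-C[2])/d[2]
def depthpts(n,p,d):
    c=camera_params(n); R=cv2.Rodrigues(c['rvec'])[0]
    v,u=np.mgrid[:384,:512]; P=np.stack([(u-c['cx'])/c['fx']*d,(v-c['cy'])/c['fy']*d,d],-1)
    return (P-c['tvec'])@R
E
python3 - <<'E'
from h import *
f=np.load("top0.npz"); W=depthpts("top",f['p'],f['d'])
pix=dict(blue=(297,251,.017),white=(341,251,.017),black=(385,251,.017),red=(430,252,.017),b72=(237,322,.072),b90=(335,323,.09),b126=(428,325,.126),b108=(531,317,.108))
for k,(u,v,z) in pix.items():
    r=ray("top",((u+.5)/1.5-.5,(v+.5)/1.5-.5),z)
    m=(np.hypot(*(W[...,:2]-r[:2]).transpose(2,0,1))<.03)&(abs(W[...,2]-z)<.008)&(f['d']>0)
    q=W[m]; print(k,r.round(4), m.sum(), (q[:,:2].min(0)+q[:,:2].max(0))/2 if len(q) else '', q[:,2].mean() if len(q) else '')
# colour centroids
hsv=cv2.cvtColor(f['p'],cv2.COLOR_RGB2HSV)
sub=np.zeros((384,512),bool); sub[152:184,182:304]=1
for k,mm in dict(blue=(abs(hsv[...,0].astype(int)-112)<15)&(hsv[...,1]>110),white=(hsv[...,1]<60)&(hsv[...,2]>110),black=(hsv[...,2]<60)&(hsv[...,1]<120),red=((hsv[...,0]<4)|(hsv[...,0]>172))&(hsv[...,1]>130)).items():
    v,u=np.nonzero(mm&sub); print(k,len(u),np.median(u),np.median(v),ray("top",(u.mean(),v.mean()),.017).round(4))
E
```

```text
blue [0.6249 0.1889 0.017 ] 296 [0.6253274  0.18942286] 0.017663880382513153
white [0.6261 0.0991 0.017 ] 296 [0.62526852 0.09939112] 0.017837199867835555
black [0.6273 0.0093 0.017 ] 303 [0.62775076 0.00936938] 0.017801618582061925
red [ 0.6264 -0.0823  0.017 ] 300 [ 0.62706093 -0.08236757] 0.017965160837329998
b72 [0.4785 0.2942 0.072 ] 69 [0.47709205 0.29314213] 0.07151940138223525
b90 [0.4792 0.1017 0.09  ] 84 [0.47828678 0.10213719] 0.09036187084227083
b126 [ 0.478  -0.0744  0.126 ] 129 [ 0.47666955 -0.07676374] 0.1266268956651739
b108 [ 0.4958 -0.2687  0.108 ] 113 [ 0.49487889 -0.27103002] 0.10823946043978043
blue 357 197.0 167.0 [0.6254 0.19   0.017 ]
white 407 227.0 167.0 [0.6262 0.1001 0.017 ]
black 365 256.0 167.0 [0.6269 0.0103 0.017 ]
red 372 286.0 168.0 [ 0.6269 -0.08    0.017 ]
```

Call:
servo_tool([
  {"slide": [-40, -18, 0], "dr": [0, 0, 0.14], "jaw": 0},
  {"slide": [-80, -36, 0], "dr": [0, 0, 0.28], "jaw": 0},
  {"slide": [-120, -54, 0], "dr": [0, 0, 0.42], "jaw": 0},
  {"slide": [-160, -72, 0], "dr": [0, 0, 0.56], "jaw": 0},
  {"slide": [-200, -90, 0], "dr": [0, 0, 0.7], "jaw": 0},
  {"slide": [-240, -107, 0], "dr": [0, 0, 0.84], "jaw": 0},
  {"slide": [-280, -125, 0], "dr": [0, 0, 0.98], "jaw": 0},
  {"slide": [-310, -138, 0], "dr": [0, 0, 1.1], "jaw": 0},
  {"slide": [-326, -145, 0], "dr": [0, 0, 1.172], "jaw": 0},
  {"slide": [-326, -145, 0], "dr": [0, 0, 1.172], "jaw": 0},
  {"slide": [-326, -145, 0], "dr": [0, 0, 1.172], "jaw": 0},
  {"slide": [-326, -145, 0], "dr": [0, 0, 1.172], "jaw": 0},
  {"slide": [-326, -145, 0], "dr": [0, 0, 1.172], "jaw": 0},
])

```text
t: 1.4
tool_pos: [0.4764, 0.2936, 0.4047]
orientation: [-2.219, -2.224, 0.0]
force: [0.6, 0.1, 0.2]
opening: 0.0931
gripper_force: 0.0
```

Run:
```python
from h import *
s=read_state(); R=cv2.Rodrigues(s['orientation'])[0]; print(s['tool_pos'],R.round(4),camera_params("wrist"))
p,d=read_camera("wrist"); cv2.imwrite("pics/w1.png",p[:,:,::-1])
```

```text
[0.4763677  0.29360377 0.40467856] [[-2.4e-03  1.0e+00 -3.0e-04]
 [ 1.0e+00  2.4e-03  1.0e-04]
 [ 1.0e-04 -3.0e-04 -1.0e+00]] {'fx': 297.3186396354542, 'fy': 297.3186396354542, 'cx': 257.0953120167954, 'cy': 188.94799300036567, 'rvec': array([-2.88591599e+00, -3.92999009e-03, -3.26977610e-04]), 'tvec': array([-0.47769472,  0.25278616,  0.46195689])}
```

View pics/w1.png

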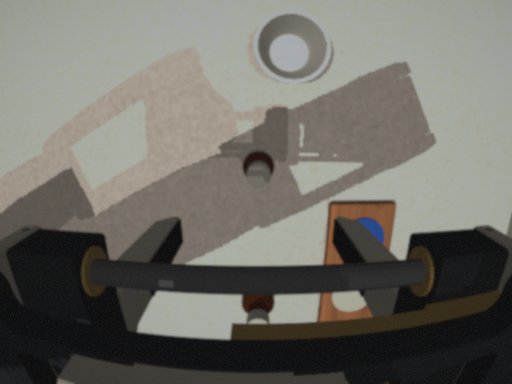

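The wrist view shows the 72 mm bottle's cap at about (258,173), between the fingers. Next I check its y from this ray.

```bash
cat >> h.py <<'E'
def wray(uv,z):
    c=camera_params("wrist"); R=cv2.Rodrigues(c['rvec'])[0]; C=-R.T@c['tvec']
    x,y=(uv[0]-c['cx'])/c['fx'],(uv[1]-c['cy'])/c['fy']; t=np.hypot(x,y)
    d=R.T@np.array([x/t*np.sin(t),y/t*np.sin(t),np.cos(t)]); return C+d*(z-C[2])/d[2]
E
python3 -c "
from h import *
print(wray((258,172),.072)); s=read_state(); print(s['tool_pos'])
p,d=read_camera('wrist'); cv2.imwrite('pics/w2.png',cv2.resize(p[130:210,205:315,::-1],None,fx=6,fy=6,interpolation=cv2.INTER_CUBIC))"
```

```text
[0.47795977 0.30003306 0.072     ]
[0.47641926 0.29354752 0.40472249]
```

View pics/w2.png

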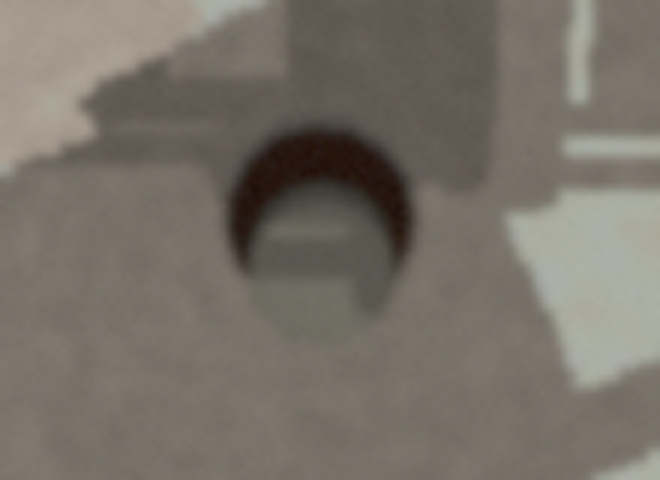

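The cap's top disc is centred at crop (320,273), which is pixel (258,175.5). That puts it at about (0.478, 0.2945), in agreement with the top camera, so I descend and grip.

Call:
servo_tool([
  {"slide": [1, 1, 35], "dr": [0, 0, 0], "jaw": 0},
  {"slide": [1, 1, 75], "dr": [0, 0, 0], "jaw": 0},
  {"slide": [1, 1, 115], "dr": [0, 0, 0], "jaw": 0},
  {"slide": [1, 1, 145], "dr": [0, 0, 0], "jaw": 0},
  {"slide": [1, 1, 165], "dr": [0, 0, 0], "jaw": 0},
  {"slide": [1, 1, 176], "dr": [0, 0, 0], "jaw": 0},
  {"slide": [1, 1, 176], "dr": [0, 0, 0], "jaw": 0},
  {"slide": [1, 1, 176], "dr": [0, 0, 0], "jaw": 0.5},
  {"slide": [1, 1, 176], "dr": [0, 0, 0], "jaw": 0.6},
  {"slide": [1, 1, 176], "dr": [0, 0, 0], "jaw": 0.7},
  {"slide": [1, 1, 176], "dr": [0, 0, 0], "jaw": 0.9},
  {"slide": [1, 1, 176], "dr": [0, 0, 0], "jaw": 0.9},
  {"slide": [1, 1, 176], "dr": [0, 0, 0], "jaw": 0.9},
  {"slide": [1, 1, 176], "dr": [0, 0, 0], "jaw": 0.9},
  {"slide": [1, 1, 176], "dr": [0, 0, 0], "jaw": 0.9},
  {"slide": [1, 1, 176], "dr": [0, 0, 0], "jaw": 0.9},
], force=15)

```text
t: 3.1
tool_pos: [0.478, 0.2937, 0.2287]
orientation: [-2.221, -2.221, 0.0]
force: [-0.3, 0.2, -0.0]
opening: 0.0265
gripper_force: 15.0
```

Call:
servo_tool([
  {"slide": [0, 0, -25], "dr": [0, 0, 0], "jaw": 0.9},
  {"slide": [0, 0, -50], "dr": [0, 0, 0], "jaw": 0.9},
  {"slide": [-10, 15, -60], "dr": [0, 0, 0], "jaw": 0.9},
  {"slide": [-28, 40, -60], "dr": [0, 0, 0], "jaw": 0.9},
  {"slide": [-49, 70, -60], "dr": [0, 0, 0], "jaw": 0.9},
  {"slide": [-70, 100, -60], "dr": [0, 0, 0], "jaw": 0.9},
  {"slide": [-91, 128, -60], "dr": [0, 0, 0], "jaw": 0.9},
  {"slide": [-101, 143, -60], "dr": [0, 0, 0], "jaw": 0.9},
  {"slide": [-104, 147.5, -60], "dr": [0, 0, 0], "jaw": 0.9},
  {"slide": [-104, 147.5, -60], "dr": [0, 0, 0], "jaw": 0.9},
  {"slide": [-104, 147.5, -40], "dr": [0, 0, 0], "jaw": 0.9},
  {"slide": [-104, 147.5, -25], "dr": [0, 0, 0], "jaw": 0.9},
  {"slide": [-104, 147.5, -20], "dr": [0, 0, 0], "jaw": 0.9},
  {"slide": [-104, 147.5, -18], "dr": [0, 0, 0], "jaw": 0.9},
  {"slide": [-104, 147.5, -17.5], "dr": [0, 0, 0], "jaw": 0.9},
  {"slide": [-104, 147.5, -17.5], "dr": [0, 0, 0], "jaw": 0.9},
  {"slide": [-104, 147.5, -17.5], "dr": [0, 0, 0], "jaw": 0.9},
  {"slide": [-104, 147.5, -17.5], "dr": [0, 0, 0], "jaw": 0.9},
])

```text
t: 4.9
tool_pos: [0.6258, 0.1897, 0.2468]
orientation: [2.221, 2.221, 0.001]
force: [1.0, 0.3, -1.7]
opening: 0.0267
gripper_force: 15.0
```

Call:
servo_tool([
  {"slide": [0, 0, 1], "dr": [0, 0, 0], "jaw": 0.9},
  {"slide": [0, 0, 1], "dr": [0, 0, 0], "jaw": 0.6},
  {"slide": [0, 0, 1], "dr": [0, 0, 0], "jaw": 0.3},
  {"slide": [0, 0, 1], "dr": [0, 0, 0], "jaw": 0},
  {"slide": [0, 0, 1], "dr": [0, 0, 0], "jaw": 0},
  {"slide": [0, 0, 1], "dr": [0, 0, 0], "jaw": 0},
  {"slide": [0, 0, -20], "dr": [0, 0, 0], "jaw": 0},
  {"slide": [0, 0, -60], "dr": [0, 0, 0], "jaw": 0},
  {"slide": [0, 0, -100], "dr": [0, 0, 0], "jaw": 0},
  {"slide": [-20, -35, -110], "dr": [0, 0, 0], "jaw": 0},
  {"slide": [-40, -70, -110], "dr": [0, 0, 0], "jaw": 0},
  {"slide": [-60, -105, -110], "dr": [0, 0, 0], "jaw": 0},
  {"slide": [-80, -135, -110], "dr": [0, 0, 0], "jaw": 0},
  {"slide": [-87.5, -148, -110], "dr": [0, 0, 0], "jaw": 0},
  {"slide": [-87.5, -148, -110], "dr": [0, 0, 0], "jaw": 0},
  {"slide": [-87.5, -148, -110], "dr": [0, 0, 0], "jaw": 0},
])

```text
t: 6.5
tool_pos: [0.4779, 0.1023, 0.3568]
orientation: [2.221, 2.22, 0.002]
force: [-0.3, -0.3, -0.5]
opening: 0.0927
gripper_force: 0.0
```

```bash
python3 -c "
from h import *
s=read_state(); print(s['tool_pos'],s['opening']); p,d=read_camera('wrist'); cv2.imwrite('pics/w3.png',p[:,:,::-1])
c=camera_params('wrist')
for v in (150,160,170,180,190,200,220,240): print(v,wray((258,v),.09)[:2].round(4))
"
```

```text
[0.47789771 0.10230417 0.35677877] 0.09274503695351234
150 [0.4798 0.1409]
160 [0.4798 0.1325]
170 [0.4799 0.124 ]
180 [0.4799 0.1154]
190 [0.4799 0.1067]
200 [0.4799 0.0978]
220 [0.4799 0.0794]
240 [0.4799 0.0601]
```

View pics/w3.png

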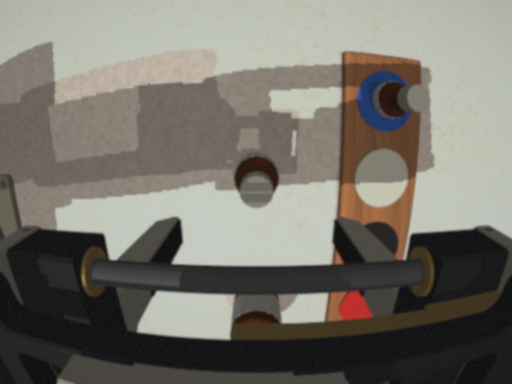

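The wrist view shows the 72 bottle upright on blue, and the 90 cap's top disc at about (257,191), so y is roughly 0.104. I descend and grip.

Call:
servo_tool([
  {"slide": [1, 1, 35], "dr": [0, 0, 0], "jaw": 0},
  {"slide": [1, 1, 70], "dr": [0, 0, 0], "jaw": 0},
  {"slide": [1, 1, 98], "dr": [0, 0, 0], "jaw": 0},
  {"slide": [1, 1, 110], "dr": [0, 0, 0], "jaw": 0},
  {"slide": [1, 1, 110], "dr": [0, 0, 0], "jaw": 0.3},
  {"slide": [1, 1, 110], "dr": [0, 0, 0], "jaw": 0.5},
  {"slide": [1, 1, 110], "dr": [0, 0, 0], "jaw": 0.6},
  {"slide": [1, 1, 110], "dr": [0, 0, 0], "jaw": 0.7},
  {"slide": [1, 1, 110], "dr": [0, 0, 0], "jaw": 0.9},
  {"slide": [1, 1, 110], "dr": [0, 0, 0], "jaw": 0.9},
  {"slide": [1, 1, 110], "dr": [0, 0, 0], "jaw": 0.9},
  {"slide": [1, 1, 110], "dr": [0, 0, 0], "jaw": 0.9},
  {"slide": [1, 1, 110], "dr": [0, 0, 0], "jaw": 0.9},
])

```text
t: 7.85
tool_pos: [0.4785, 0.1032, 0.2462]
orientation: [-2.221, -2.221, 0.0]
force: [-0.3, 0.5, -0.0]
opening: 0.0301
gripper_force: 15.0
```

Next to white (0.626, 0.0997): dx +147.5, dy −3.5.

Call:
servo_tool([
  {"slide": [0, 0, -25], "dr": [0, 0, 0], "jaw": 0.9},
  {"slide": [0, 0, -50], "dr": [0, 0, 0], "jaw": 0.9},
  {"slide": [0, 15, -60], "dr": [0, 0, 0], "jaw": 0.9},
  {"slide": [-1, 40, -60], "dr": [0, 0, 0], "jaw": 0.9},
  {"slide": [-2, 70, -60], "dr": [0, 0, 0], "jaw": 0.9},
  {"slide": [-3, 100, -60], "dr": [0, 0, 0], "jaw": 0.9},
  {"slide": [-3.5, 128, -60], "dr": [0, 0, 0], "jaw": 0.9},
  {"slide": [-3.5, 143, -60], "dr": [0, 0, 0], "jaw": 0.9},
  {"slide": [-3.5, 147.5, -60], "dr": [0, 0, 0], "jaw": 0.9},
  {"slide": [-3.5, 147.5, -60], "dr": [0, 0, 0], "jaw": 0.9},
  {"slide": [-3.5, 147.5, -40], "dr": [0, 0, 0], "jaw": 0.9},
  {"slide": [-3.5, 147.5, -25], "dr": [0, 0, 0], "jaw": 0.9},
  {"slide": [-3.5, 147.5, -20], "dr": [0, 0, 0], "jaw": 0.9},
  {"slide": [-3.5, 147.5, -18], "dr": [0, 0, 0], "jaw": 0.9},
  {"slide": [-3.5, 147.5, -17], "dr": [0, 0, 0], "jaw": 0.9},
  {"slide": [-3.5, 147.5, -17], "dr": [0, 0, 0], "jaw": 0.9},
  {"slide": [-3.5, 147.5, -17], "dr": [0, 0, 0], "jaw": 0.9},
  {"slide": [-3.5, 147.5, -17], "dr": [0, 0, 0], "jaw": 0.9},
])

```text
t: 9.65
tool_pos: [0.6263, 0.0997, 0.2638]
orientation: [2.221, 2.221, 0.001]
force: [-0.2, -0.2, -1.4]
opening: 0.0293
gripper_force: 15.0
```

Call:
servo_tool([
  {"slide": [0, 0, 0.5], "dr": [0, 0, 0], "jaw": 0.9},
  {"slide": [0, 0, 0.5], "dr": [0, 0, 0], "jaw": 0.6},
  {"slide": [0, 0, 0.5], "dr": [0, 0, 0], "jaw": 0.3},
  {"slide": [0, 0, 0.5], "dr": [0, 0, 0], "jaw": 0},
  {"slide": [0, 0, 0.5], "dr": [0, 0, 0], "jaw": 0},
  {"slide": [0, 0, 0.5], "dr": [0, 0, 0], "jaw": 0},
  {"slide": [0, 0, -20], "dr": [0, 0, 0], "jaw": 0},
  {"slide": [0, 0, -60], "dr": [0, 0, 0], "jaw": 0},
  {"slide": [0, 0, -100], "dr": [0, 0, 0], "jaw": 0},
  {"slide": [-30, -11, -110], "dr": [0, 0, 0], "jaw": 0},
  {"slide": [-75, -26, -110], "dr": [0, 0, 0], "jaw": 0},
  {"slide": [-120, -42, -110], "dr": [0, 0, 0], "jaw": 0},
  {"slide": [-165, -58, -110], "dr": [0, 0, 0], "jaw": 0},
  {"slide": [-210, -74, -110], "dr": [0, 0, 0], "jaw": 0},
  {"slide": [-255, -90, -110], "dr": [0, 0, 0], "jaw": 0},
  {"slide": [-300, -106, -110], "dr": [0, 0, 0], "jaw": 0},
  {"slide": [-340, -121, -110], "dr": [0, 0, 0], "jaw": 0},
  {"slide": [-365, -130, -110], "dr": [0, 0, 0], "jaw": 0},
  {"slide": [-370, -131, -110], "dr": [0, 0, 0], "jaw": 0},
  {"slide": [-370, -131, -110], "dr": [0, 0, 0], "jaw": 0},
])

```text
t: 11.65
tool_pos: [0.4949, -0.2709, 0.3732]
orientation: [-2.223, -2.219, -0.0]
force: [0.0, 0.5, 0.1]
opening: 0.0931
gripper_force: 0.0
```

Call:
servo_tool([
  {"slide": [0, 0, 0], "dr": [0, 0, 0], "jaw": 0},
  {"slide": [0, 0, 0], "dr": [0, 0, 0], "jaw": 0},
])

```text
t: 11.85
tool_pos: [0.4957, -0.269, 0.3732]
orientation: [-2.219, -2.223, -0.0]
force: [0.8, 0.3, -1.2]
opening: 0.0925
gripper_force: 0.0
```

```bash
python3 -c "
from h import *
s=read_state(); print(s['tool_pos'],s['opening'])
for v in (180,190,200,210): print(v,wray((258,v),.108)[:2].round(4))
p,d=read_camera('wrist'); cv2.imwrite('pics/w4.png',p[:,:,::-1])
"
```

```text
[ 0.49565985 -0.26901826  0.37321744] 0.09246123651345992
180 [ 0.497  -0.2557]
190 [ 0.497  -0.2644]
200 [ 0.4971 -0.2733]
210 [ 0.4971 -0.2823]
```

View pics/w4.png

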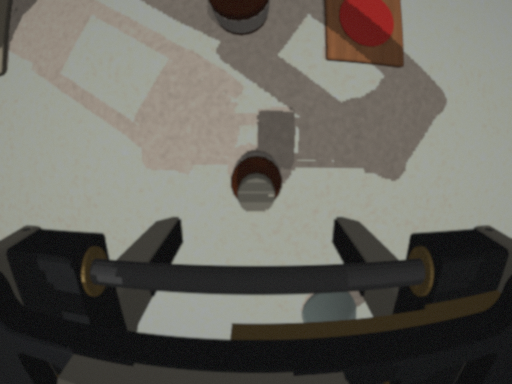

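The wrist view shows the 108 cap disc at about (257,193), centred within a few mm. I descend 108 mm and grip.

Call:
servo_tool([
  {"slide": [0, 0, 35], "dr": [0, 0, 0], "jaw": 0},
  {"slide": [0, 0, 70], "dr": [0, 0, 0], "jaw": 0},
  {"slide": [0, 0, 98], "dr": [0, 0, 0], "jaw": 0},
  {"slide": [0, 0, 108], "dr": [0, 0, 0], "jaw": 0},
  {"slide": [0, 0, 108], "dr": [0, 0, 0], "jaw": 0.3},
  {"slide": [0, 0, 108], "dr": [0, 0, 0], "jaw": 0.5},
  {"slide": [0, 0, 108], "dr": [0, 0, 0], "jaw": 0.6},
  {"slide": [0, 0, 108], "dr": [0, 0, 0], "jaw": 0.7},
  {"slide": [0, 0, 108], "dr": [0, 0, 0], "jaw": 0.9},
  {"slide": [0, 0, 108], "dr": [0, 0, 0], "jaw": 0.9},
  {"slide": [0, 0, 108], "dr": [0, 0, 0], "jaw": 0.9},
  {"slide": [0, 0, 108], "dr": [0, 0, 0], "jaw": 0.9},
  {"slide": [0, 0, 108], "dr": [0, 0, 0], "jaw": 0.9},
], force=20)

```text
t: 13.2
tool_pos: [0.495, -0.2703, 0.2652]
orientation: [-2.221, -2.221, 0.0]
force: [-0.3, -0.4, 0.7]
opening: 0.0326
gripper_force: 20.0
```

Call:
servo_tool([
  {"slide": [0, 0, -25], "dr": [0, 0, 0], "jaw": 0.9},
  {"slide": [0, 5, -50], "dr": [0, 0, 0], "jaw": 0.9},
  {"slide": [12, 25, -60], "dr": [0, 0, 0], "jaw": 0.9},
  {"slide": [40, 50, -60], "dr": [0, 0, 0], "jaw": 0.9},
  {"slide": [75, 75, -60], "dr": [0, 0, 0], "jaw": 0.9},
  {"slide": [110, 95, -60], "dr": [0, 0, 0], "jaw": 0.9},
  {"slide": [145, 110, -60], "dr": [0, 0, 0], "jaw": 0.9},
  {"slide": [185, 120, -60], "dr": [0, 0, 0], "jaw": 0.9},
  {"slide": [220, 127, -60], "dr": [0, 0, 0], "jaw": 0.9},
  {"slide": [250, 131, -60], "dr": [0, 0, 0], "jaw": 0.9},
  {"slide": [272, 132, -60], "dr": [0, 0, 0], "jaw": 0.9},
  {"slide": [280, 132, -60], "dr": [0, 0, 0], "jaw": 0.9},
  {"slide": [280, 132, -60], "dr": [0, 0, 0], "jaw": 0.9},
  {"slide": [280, 132, -40], "dr": [0, 0, 0], "jaw": 0.9},
  {"slide": [280, 132, -25], "dr": [0, 0, 0], "jaw": 0.9},
  {"slide": [280, 132, -20], "dr": [0, 0, 0], "jaw": 0.9},
  {"slide": [280, 132, -18], "dr": [0, 0, 0], "jaw": 0.9},
  {"slide": [280, 132, -17], "dr": [0, 0, 0], "jaw": 0.9},
  {"slide": [280, 132, -17], "dr": [0, 0, 0], "jaw": 0.9},
  {"slide": [280, 132, -17], "dr": [0, 0, 0], "jaw": 0.9},
])

```text
t: 15.2
tool_pos: [0.6273, 0.0096, 0.2828]
orientation: [2.221, 2.221, 0.001]
force: [0.4, -0.4, -2.1]
opening: 0.0327
gripper_force: 20.0
```

Release, then to above 126 (0.477, −0.076): dx −150, dy −86.

Call:
servo_tool([
  {"slide": [0, 0, 0.5], "dr": [0, 0, 0], "jaw": 0.9},
  {"slide": [0, 0, 0.5], "dr": [0, 0, 0], "jaw": 0.6},
  {"slide": [0, 0, 0.5], "dr": [0, 0, 0], "jaw": 0.3},
  {"slide": [0, 0, 0.5], "dr": [0, 0, 0], "jaw": 0},
  {"slide": [0, 0, 0.5], "dr": [0, 0, 0], "jaw": 0},
  {"slide": [0, 0, 0.5], "dr": [0, 0, 0], "jaw": 0},
  {"slide": [0, 0, -20], "dr": [0, 0, 0], "jaw": 0},
  {"slide": [0, 0, -60], "dr": [0, 0, 0], "jaw": 0},
  {"slide": [0, 0, -100], "dr": [0, 0, 0], "jaw": 0},
  {"slide": [-20, -35, -110], "dr": [0, 0, 0], "jaw": 0},
  {"slide": [-40, -70, -110], "dr": [0, 0, 0], "jaw": 0},
  {"slide": [-60, -105, -110], "dr": [0, 0, 0], "jaw": 0},
  {"slide": [-80, -135, -110], "dr": [0, 0, 0], "jaw": 0},
  {"slide": [-86, -150, -110], "dr": [0, 0, 0], "jaw": 0},
  {"slide": [-86, -150, -110], "dr": [0, 0, 0], "jaw": 0},
  {"slide": [-86, -150, -110], "dr": [0, 0, 0], "jaw": 0},
  {"slide": [-86, -150, -110], "dr": [0, 0, 0], "jaw": 0},
])

```text
t: 16.9
tool_pos: [0.4778, -0.0759, 0.3924]
orientation: [2.221, 2.222, 0.001]
force: [0.7, -0.7, 0.7]
opening: 0.0927
gripper_force: 0.0
```

```bash
python3 -c "
from h import *
s=read_state(); print(s['tool_pos'],s['opening'])
for v in (180,190,200,210): print(v,wray((258,v),.126)[:2].round(4))
p,d=read_camera('wrist'); cv2.imwrite('pics/w5.png',p[:,:,::-1])
"
```

```text
[ 0.47775663 -0.07592757  0.39235953] 0.0927384712115909
180 [ 0.4793 -0.063 ]
190 [ 0.4793 -0.0717]
200 [ 0.4793 -0.0806]
210 [ 0.4793 -0.0897]
```

View pics/w5.png

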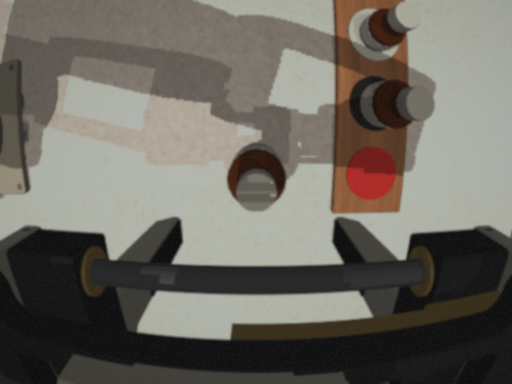

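The 90 and 108 bottles stand on white and black. The 126 cap disc is at about (257,191), so y is roughly −0.074. I descend 109 mm (TCP z 0.283) and grip.

Call:
servo_tool([
  {"slide": [1, 0, 35], "dr": [0, 0, 0], "jaw": 0},
  {"slide": [1, 0, 70], "dr": [0, 0, 0], "jaw": 0},
  {"slide": [1, 0, 98], "dr": [0, 0, 0], "jaw": 0},
  {"slide": [1, 0, 109], "dr": [0, 0, 0], "jaw": 0},
  {"slide": [1, 0, 109], "dr": [0, 0, 0], "jaw": 0.3},
  {"slide": [1, 0, 109], "dr": [0, 0, 0], "jaw": 0.5},
  {"slide": [1, 0, 109], "dr": [0, 0, 0], "jaw": 0.6},
  {"slide": [1, 0, 109], "dr": [0, 0, 0], "jaw": 0.7},
  {"slide": [1, 0, 109], "dr": [0, 0, 0], "jaw": 0.9},
  {"slide": [1, 0, 109], "dr": [0, 0, 0], "jaw": 0.9},
  {"slide": [1, 0, 109], "dr": [0, 0, 0], "jaw": 0.9},
  {"slide": [1, 0, 109], "dr": [0, 0, 0], "jaw": 0.9},
], force=25)

```text
t: 18.15
tool_pos: [0.4771, -0.0753, 0.2833]
orientation: [2.221, 2.221, 0.0]
force: [0.4, 0.6, 1.1]
opening: 0.0356
gripper_force: 25.0
```

To red (0.627, −0.081): dx +150, dy −5.5.

Call:
servo_tool([
  {"slide": [0, 0, -25], "dr": [0, 0, 0], "jaw": 0.9},
  {"slide": [0, 0, -50], "dr": [0, 0, 0], "jaw": 0.9},
  {"slide": [0, 15, -60], "dr": [0, 0, 0], "jaw": 0.9},
  {"slide": [-1, 40, -60], "dr": [0, 0, 0], "jaw": 0.9},
  {"slide": [-3, 70, -60], "dr": [0, 0, 0], "jaw": 0.9},
  {"slide": [-4, 100, -60], "dr": [0, 0, 0], "jaw": 0.9},
  {"slide": [-5.5, 128, -60], "dr": [0, 0, 0], "jaw": 0.9},
  {"slide": [-5.5, 145, -60], "dr": [0, 0, 0], "jaw": 0.9},
  {"slide": [-5.5, 150, -60], "dr": [0, 0, 0], "jaw": 0.9},
  {"slide": [-5.5, 150, -60], "dr": [0, 0, 0], "jaw": 0.9},
  {"slide": [-5.5, 150, -40], "dr": [0, 0, 0], "jaw": 0.9},
  {"slide": [-5.5, 150, -25], "dr": [0, 0, 0], "jaw": 0.9},
  {"slide": [-5.5, 150, -20], "dr": [0, 0, 0], "jaw": 0.9},
  {"slide": [-5.5, 150, -18], "dr": [0, 0, 0], "jaw": 0.9},
  {"slide": [-5.5, 150, -17], "dr": [0, 0, 0], "jaw": 0.9},
  {"slide": [-5.5, 150, -17], "dr": [0, 0, 0], "jaw": 0.9},
  {"slide": [-5.5, 150, -17], "dr": [0, 0, 0], "jaw": 0.9},
])

```text
t: 19.85
tool_pos: [0.6272, -0.0808, 0.3008]
orientation: [2.221, 2.221, 0.001]
force: [-0.2, 0.1, -3.4]
opening: 0.0352
gripper_force: 25.0
```

Call:
servo_tool([
  {"slide": [0, 0, 0.5], "dr": [0, 0, 0], "jaw": 0.9},
  {"slide": [0, 0, 0.5], "dr": [0, 0, 0], "jaw": 0.6},
  {"slide": [0, 0, 0.5], "dr": [0, 0, 0], "jaw": 0.3},
  {"slide": [0, 0, 0.5], "dr": [0, 0, 0], "jaw": 0},
  {"slide": [0, 0, 0.5], "dr": [0, 0, 0], "jaw": 0},
  {"slide": [0, 0, 0.5], "dr": [0, 0, 0], "jaw": 0},
  {"slide": [0, 0, -20], "dr": [0, 0, 0], "jaw": 0},
  {"slide": [0, 0, -60], "dr": [0, 0, 0], "jaw": 0},
  {"slide": [0, 0, -100], "dr": [0, 0, 0], "jaw": 0},
  {"slide": [0, -35, -110], "dr": [0, 0, 0], "jaw": 0},
  {"slide": [-20, -75, -110], "dr": [0, 0, 0], "jaw": 0},
  {"slide": [-50, -115, -110], "dr": [0, 0, 0], "jaw": 0},
  {"slide": [-85, -150, -110], "dr": [0, 0, 0], "jaw": 0},
  {"slide": [-125, -165, -110], "dr": [0, 0, 0], "jaw": 0},
  {"slide": [-165, -165, -110], "dr": [0, 0, 0], "jaw": 0},
  {"slide": [-200, -165, -110], "dr": [0, 0, 0], "jaw": 0},
  {"slide": [-200, -165, -110], "dr": [0, 0, 0], "jaw": 0},
  {"slide": [-200, -165, -110], "dr": [0, 0, 0], "jaw": 0},
])

```text
t: 21.65
tool_pos: [0.4618, -0.2813, 0.41]
orientation: [-2.223, -2.219, -0.0]
force: [0.1, 0.0, -0.3]
opening: 0.0932
gripper_force: 0.0
```

Run:
```python
from h import *
p,d=read_camera("top"); W=depthpts("top",p,d)
cv2.imwrite("pics/t2.png",cv2.resize(p[130:270,80:450,::-1],None,fx=2,fy=2))
for k,(x,y,z) in dict(b72=(.6255,.189,.089),b90=(.626,.0997,.107),b108=(.627,.0095,.125),b126=(.627,-.081,.143)).items():
    m=(np.hypot(W[...,0]-x,W[...,1]-y)<.035)&(abs(W[...,2]-z)<.008)&(d>0); q=W[m]
    print(k,m.sum(),((q[:,:2].min(0)+q[:,:2].max(0))/2-[x,y])*1e3,q[:,2].mean()-z)
```

```text
b72 67 [0.40441592 1.43113342] 0.00038263396794119275
b90 85 [-0.60793943 -0.72784224] 0.00038460867040647495
b108 107 [ 1.10449168 -1.88559181] 0.0008577823881824043
b126 132 [ 1.35645151 -1.30126947] 0.0007277836633262924
```

View pics/t2.png

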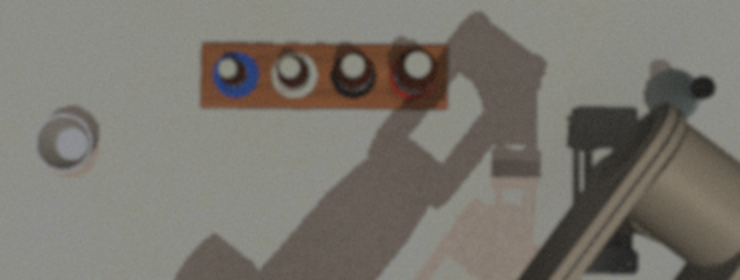

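The picture shows all four bottles upright on their mats: caps at (228,68), (289,66), (353,65) and (418,65). They sit within 2 mm of the mat centres, and the arm is clear.

```bash
python3 -c "
from plant import *
print(close_job())"
```

```text
the job is handed in; nothing more can be done
None
```

All four bottles stand upright on their mats, red to blue 126, 108, 90, 72 mm, each within about 2.5 mm of centre by the top camera; the arm is clear, the flask and mortar were not touched, and the job was handed in at about 22 s (no verdict was returned).

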